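# Hold the loupe at focus under the lamp bar, over the spray nozzle

### The arm

A 6-joint arm with a two-finger parallel gripper is mounted at the origin on the work surface. World frame = base frame: x ahead of the robot, y to its left, z up, the work surface at z = 0. Lengths are in m, angles in rad, forces in N, time in s.
With the tool pointing down it reaches from about 0.275 to 0.825 m from the base axis. Payload 5.2 kg.
Tool frame: the origin (TCP) lies on the centre line of the jaws, within the pads' length; the fingertips stand r.tips_ahead ahead of it and the grasp point (between the pads) lies 3 mm ahead of it (r.tips_ahead is the distance from the TCP to the fingertips, in m); z points along the fingers, y is the direction in which the jaws open and shut (so a half turn about z gives the same grasp; the last joint's range is limited). The gripper opens to 93 mm and grips with 3 to 60 N. Pads are 15 mm wide; open, the fingers measure 128 mm over their backs; the gripper's body (75 mm by 188 mm) begins 65 mm behind the grasp point.
Start: joints at [-1.462, 0.259, 1.535, -0, 1.348, -0.203], TCP at [0.169, -0.523, 0.241] pointing down, gripper open.
Joint ranges: [-3.14, 3.14], [-0.91, 2.08], [0.19, 2.58], [-1.22, 4.36], [0.22, 2.71], [-3.12, 3.12]. Speed limits (rad/s): [2.57, 2.57, 3.14, 3.14, 3.14, 3.14].

### API

Orientations are given as a 3x3 rotation matrix whose columns are the frame's x, y, z axes.
In Python, from rig import telemetry, camera, r gives the robot as it stands. The module is installed in compiled form; this text tells all that it offers.
- The arm moves only by the tool send_rows, never from a script. Its argument "series" is a list of rows, each an object with "dp": the shift along the tool's x, y, z in mm, a list of three; "dr": the turn, a rotation vector about the tool's x, y, z in rad, a list of three; "claw": the opening, from 0 (shut) to 1 (fully open). A call has 1 to 8 rows; each row shifts and turns the pose as measured when the row begins, along the tool's axes as they then stand; what a row does not reach is not made up. A row lasts 1/10 s, in which the tool goes at most 50 mm and 8.59 degrees, less where a joint would pass 70% of its speed; a pose out of reach is approached as far as the arm can. A call is refused whole if a number of a shift passes 50 or a number of a turn 0.15, either way. A call with a gripper value outside its range is refused whole. The fingers move at their own pace and stop on an object; the grip force is fixed at half the most. Time passes only in rows, so rows that do not move let the fingers close. It gives the time, the measured TCP pose, the force and the opening at its end, in the units of the state.
- telemetry.observe(): the state, without advancing time (a new reading comes with each control period).
- camera(name): name is "scene" or "side" or "wrist"; returns a dict with "frame" (400x640x3 uint8, blue, green, red), "z_map" (400x640 float32, m along the optical axis (not along the pixel's ray), 0 where there is no reading), "camera_matrix" (3x3 intrinsics, pixels), "D" ([k1, k2, p1, p2, k3] as OpenCV has them; the pictures are not rectified), "rvec" (rotation vector, rad) and "tvec" (3), from world to camera coordinates, as OpenCV has them; the wrist camera has in their place "hand_eye" (4x4, takes a point from camera to tool coordinates, whose origin is the TCP and whose axes are the flange's). Camera axes: x right, y down, z forward; pixel columns grow to the right and rows downward; lengths in m; the calibration is good to about 2 mm. A picture is of the moment at which its call begins: read the wrist's pose just before it.
- r.sign_off(): hands the job in, once; it reports no verdict.
The state is a dict: "t": time; "joints": joint angles; "joint_velocities": joint speeds; "joint_efforts": joint torques, N m; "tcp_pos": TCP position; "tool_rot": TCP orientation; "wrist_force": force on the tool from outside, world axes, zero at the start; "ft_torque": the same for the moment, N m; "gripper_width": finger opening in m.
Only numpy, scipy, OpenCV 4.12 (cv2) and the standard library are available. Lean on these libraries where they do the work, as an engineer would, in place of code of your own. Each camera call takes 0.05 s, during which the arm holds its last target.

### The job

Pick the loupe off its rest by the handle, keeping it level, and bring its lens in under the lamp bar of the inspection stand without knocking the stand or shifting the nozzle or anything else on the bench. Hold the lens level and still, centred over the tip of the brass nozzle and at the height of the red focus mark on the stand's post, and finish while still holding it there with nothing else carrying it.

Things in the scene. Friction and masses are not known exactly. Their poses are not given: they have to be found in the camera images.
- loupe_grip (a point): centre of the loupe's blue handle, half-way up, the place to grip it. The loupe lies level: handle 120 long, 20 wide, 24 tall with a steel end cap (8 thick), along its own x; its round lens in a black ring (66 outer diameter, 12 tall) is at the +x end, lens centre 110 mm from this point along +x at the same height. z is up. 180 to 220 g, balances about 15 mm from this point towards the lens. The handle stands over the free gap between the two saddles of its rest
- lens_center (a point): centre of the loupe's lens (middle of its thickness), 110 mm along +x from loupe_grip; same axes. Level means its z is vertical
- loupe: the whole loupe; origin 12 mm straight below the lens centre, same axes as loupe_grip
- rest: grey rest of the loupe, fixed to the bench; origin on the bench under the place of the lens. Base 150 x 70 x 8 mm, centred 110 mm along its -x. Two saddles, 10 mm thick and 40 wide, at 62 and 158 mm along -x carry the handle's underside 40 mm above the bench; their cheeks rise to 50 mm, about 3 mm clear of the handle's sides, so lift the loupe straight up. Between the saddles 86 mm are free
- stand: inspection stand, fixed to the bench; origin on the bench under the centre of its stage; its front is its -x, towards the robot. Base 150 (x) x 240 (y) x 12 mm, black stage 70 x 90 mm with top at 30 mm; posts 16 mm square at y = -100 and +100 mm (184 mm free between); dark lamp bar across both posts, 26 mm wide in x, 230 in y, from 175 to 197 mm above the bench, right over the stage. Open at the front below the bar
- focus_mark (a point): tip of the red focus mark, half-way through its 5 mm thickness: its height is the height at which the lens centre is to be held (95 to 135 mm above the bench). The mark's red collar, 36 mm square and 8 thick, sits on the stand's post at y = -100 mm; its tongue points inwards to y = -60 mm of the stand, where this point lies
- nozzle_tip (a point): tip of the brass nozzle, a loose cone 26 mm across the foot and 22 tall, that stands on the stage; the tip is 52 mm above the bench
- nozzle: the brass nozzle; origin at the centre of its underside
- solvent_bottle: bystander: clear bottle with blue cap, 70 mm across, 150 tall; origin under its centre
- amber_jar: bystander: amber jar with white cap, 56 mm across, 75 tall; origin under its centre
- beaker: bystander: glass beaker, 70 mm across, 85 tall; origin under its centre
- dish: bystander: clear flat dish, 84 mm across, 16 tall, lying before the robot; origin under its centre
- vial: bystander: small amber vial with blue cap, 24 mm across, 40 tall; origin under its centre
There are look-alikes about, which are no part of the job. What is shaped like the loupe but pink is not meant.

How it is judged:
By the outcome, as a careful person would: the job done as asked, in the order asked, and still so for the second after the job is handed in, while the arm keeps its last pose, push and grip.
It also fails if it takes over 51 s, if anything falls off the work surface, if the arm or the gripper's body presses on something with over 40 N, if the wrist force passes 120 N, or if a joint passes its speed limit or range.

## Working session

There is one attempt and no reset: what is moved stays moved. The work goes in short steps, Python scripts to look and compute and a tool call to move; the robot and the scene stay as the last step left them, time stands still between calls to the robot, and variables do not carry over. Pictures are saved under pics/ and viewed, and the job is handed in when it is done.

Besides the shell and the picture viewer there is one more tool, called after "Emit:" by a JSON object that holds its "api" and its "payload". send_rows: Moves the arm, as the interface text tells. Its arguments: {"type":"object","properties":{"series":{"type":"array"}},"required":["series"]}

```bash
mkdir -p pics; python3 - <<'E'
from rig import telemetry,camera,r
import cv2,numpy as np
s=telemetry.observe()
for k in s: print(k,np.round(s[k],4).tolist())
print(r.tips_ahead)
import pickle
d={}
for n in ["scene","side","wrist"]:
    c=camera(n); d[n]=c; cv2.imwrite(f"pics/{n}0.png",c["frame"])
    print(n,{k:np.round(c[k],4).tolist() for k in c if k not in("frame","z_map")}, (c["z_map"]>0).mean())
d["s"]=s
pickle.dump(d,open("d0.pkl","wb"))
E
```

```text
t 0.0
joints [-1.4618, 0.2593, 1.5361, -0.0, 1.348, -0.2028]
joint_velocities [0.0018, 0.0007, 0.0016, 0.0001, -0.0004, 0.0014]
joint_efforts [0.0, -43.7305, -28.4006, 0.0716, 0.0412, -0.0001]
tcp_pos [0.1687, -0.523, 0.2398]
tool_rot [[0.9518, 0.3068, -0.0002], [0.3068, -0.9518, 0.0018], [0.0003, -0.0018, -1.0]]
wrist_force [0.0454, -0.2327, -0.2516]
ft_torque [-0.0149, -0.0268, -0.0367]
gripper_width 0.0929
0.022
scene {'camera_matrix': [[419.3964, 0.0, 321.101], [0.0, 419.3964, 194.6612], [0.0, 0.0, 1.0]], 'D': [-0.0047, 0.0, 0.0, 0.0, 0.0], 'rvec': [1.5468, 1.7921, -0.883], 'tvec': [0.0199, -0.2423, 1.8425]} 0.99597265625
side {'camera_matrix': [[368.1124, 0.0, 316.0733], [0.0, 368.1124, 205.9069], [0.0, 0.0, 1.0]], 'D': [-0.0263, 0.0, 0.0, 0.0, 0.0], 'rvec': [0.8274, -2.3034, 1.3349], 'tvec': [0.4655, 0.2191, 0.7871]} 0.99602734375
wrist {'camera_matrix': [[305.3373, 0.0, 318.8655], [0.0, 305.3373, 196.3878], [0.0, 0.0, 1.0]], 'D': [-0.0464, 0.0, 0.0, 0.0, 0.0], 'hand_eye': [[-0.0003, -0.9598, -0.2805, 0.0781], [1.0, -0.0001, -0.0006, 0.001], [0.0005, -0.2805, 0.9598, -0.1437], [0.0, 0.0, 0.0, 1.0]]} 0.996046875
```

View pics/scene0.png

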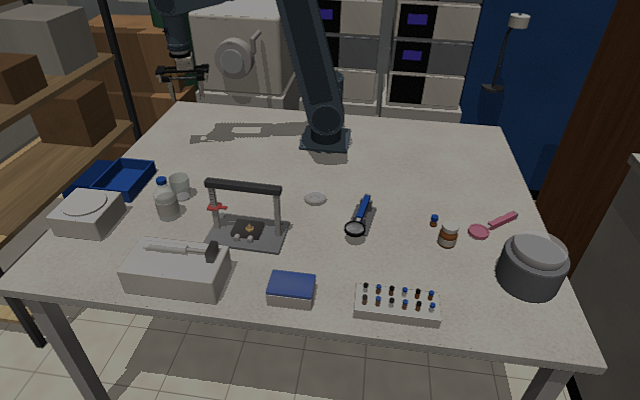

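View pics/side0.png

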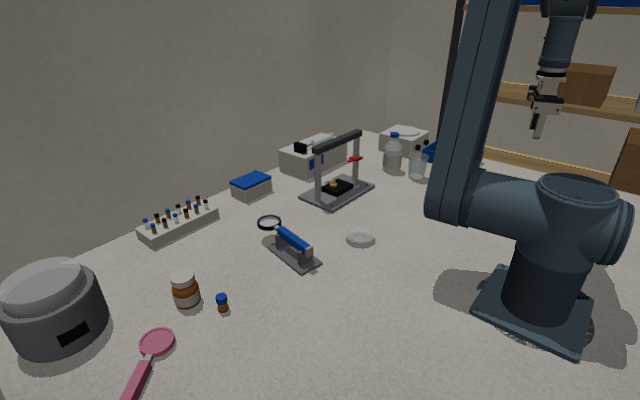

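View pics/wrist0.png

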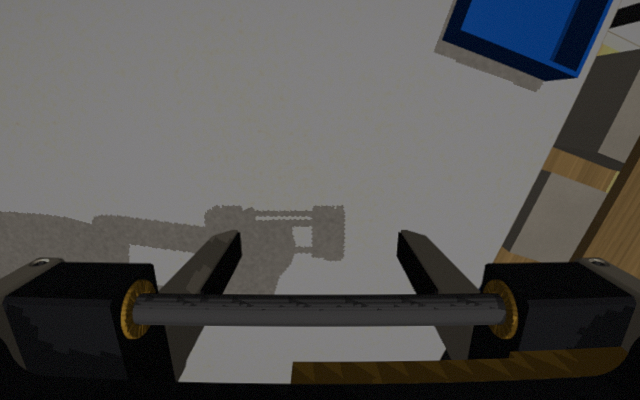

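The scene view shows the blue-handled loupe at about (360,213) with its lens ring at (355,228). The pink decoy is at (495,224). The stand is at (245,215), with the red mark at (217,207) and the nozzle at (249,228). The dish at (315,198) lies between the rest and the robot. Other things that could be mistaken for the loupe are the grey caliper-like tool at (180,250) and the blue-capped box at (291,284). I choose the blue handle, and I'll check it in a crop while measuring.

```bash
cat > h.py <<'E'
import numpy as np,cv2,pickle
def pose(c,s=None):
    if "rvec" in c:
        R=cv2.Rodrigues(np.array(c["rvec"],float))[0]; t=np.array(c["tvec"],float).ravel()
        return R.T,-R.T@t   # cam->world
    H=np.array(c["hand_eye"]); Rt=np.array(s["tool_rot"]); p=np.array(s["tcp_pos"])
    return Rt@H[:3,:3], Rt@H[:3,3]+p
def rays(c,uv,s=None):
    uv=np.asarray(uv,float).reshape(-1,1,2)
    n=cv2.undistortPoints(uv,np.array(c["camera_matrix"]),np.array(c["D"],float)).reshape(-1,2)
    R,o=pose(c,s)
    d=np.c_[n,np.ones(len(n))]
    return o,d@R.T
def plane(c,uv,z,s=None):
    o,d=rays(c,uv,s); return o+d*((z-o[2])/d[:,2])[:,None]
def cloud(c,mask,s=None):
    v,u=np.nonzero(mask&(c["z_map"]>0)); o,d=rays(c,np.c_[u,v],s)
    return o+d*c["z_map"][v,u][:,None],np.c_[u,v]
def proj(c,P,s=None):
    R,o=pose(c,s); rv=cv2.Rodrigues(R.T)[0]; 
    return cv2.projectPoints(np.asarray(P,float).reshape(-1,3),rv,-R.T@o,np.array(c["camera_matrix"]),np.array(c["D"],float))[0].reshape(-1,2)
def crop(c,x0,y0,x1,y1,k,f):
    cv2.imwrite(f,cv2.resize(c["frame"][y0:y1,x0:x1],None,fx=k,fy=k,interpolation=cv2.INTER_CUBIC))
E
python3 - <<'E'
from h import *
d=pickle.load(open("d0.pkl","rb"))
sc,si=d["scene"],d["side"]
crop(sc,190,165,390,265,4,"pics/c1.png"); crop(si,240,110,440,280,4,"pics/c2.png")
def hsv(c): return cv2.cvtColor(c["frame"],cv2.COLOR_BGR2HSV)
def m(c,lo,hi,box):
    k=cv2.inRange(hsv(c),lo,hi)>0; b=np.zeros_like(k); b[box[1]:box[3],box[0]:box[2]]=1; return k&b
for n,c,box in(("scene",sc,(335,185,385,245)),("side",si,(250,210,330,275))):
    P,uv=cloud(c,m(c,(100,110,40),(130,255,255),box)); 
    print(n,"blue",len(P),P.min(0).round(3),P.max(0).round(3),np.median(P,0).round(3))
    T=P[P[:,2]>np.percentile(P[:,2],90)-.006]
    q=cv2.minAreaRect((T[:,:2]*1000).astype(np.float32)); print(q, np.median(T[:,2]))
for n,c,box in(("scene",sc,(200,170,300,260)),("side",si,(290,120,380,220))):
    P,uv=cloud(c,m(c,(0,120,60),(8,255,255),box)|m(c,(172,120,60),(180,255,255),box)); 
    print(n,"red",len(P),P.min(0).round(3),P.max(0).round(3))
    P,uv=cloud(c,m(c,(14,90,60),(32,255,255),box)); 
    print(n,"brass",len(P),uv.mean(0),P.min(0).round(3),P.max(0).round(3),np.median(P,0).round(3))
E
```

```text
scene blue 155 [0.467 0.17  0.01 ] [0.589 0.206 0.069] [0.534 0.188 0.064]
((526.239013671875, 189.05982971191406), (20.517629623413086, 122.17446899414062), 79.95640563964844) 0.06400160240736402
side blue 362 [0.466 0.165 0.008] [0.59  0.212 0.067] [0.522 0.195 0.062]
((523.0633544921875, 190.82603454589844), (18.435413360595703, 116.64070892333984), 80.39842987060547) 0.06381482547495199
scene red 78 [ 0.638 -0.283  0.096] [ 0.672 -0.227  0.107]
scene brass 42 [249.11904762 227.85714286] [ 0.638 -0.17   0.028] [ 0.678 -0.144  0.049] [ 0.667 -0.155  0.038]
side red 53 [ 0.629 -0.277  0.088] [ 0.666 -0.224  0.103]
side brass 38 [332.92105263 183.39473684] [ 0.649 -0.16   0.03 ] [ 0.678 -0.142  0.05 ] [ 0.657 -0.15   0.038]
```

```bash
sleep 0
```

```text
(no output)
```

View pics/c1.png

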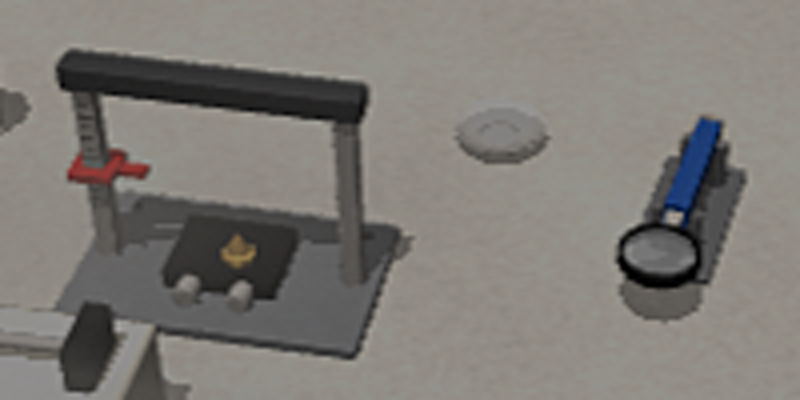

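View pics/c2.png

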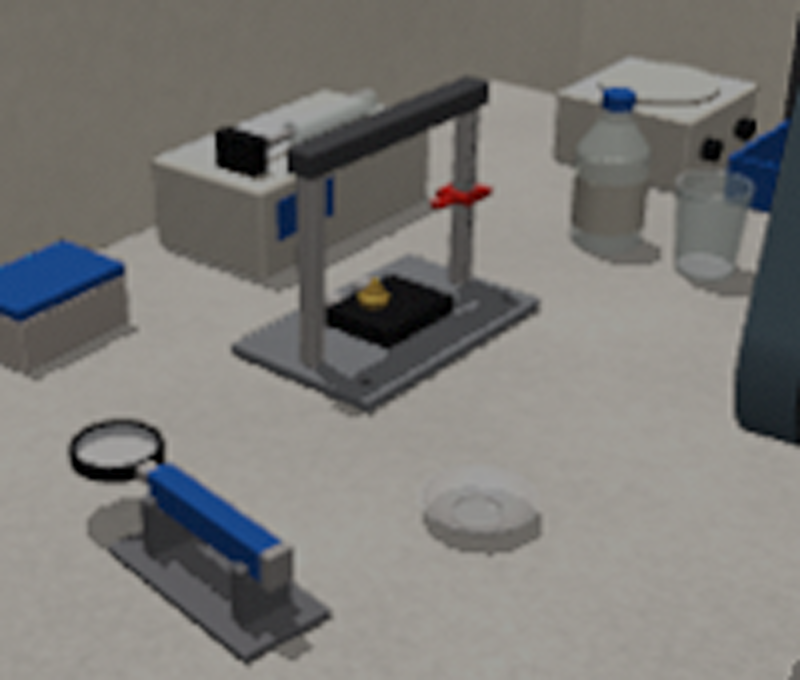

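The crops confirm that the blue-handled loupe on the grey rest is the right one, with its lens pointing away from the robot. The stand is open towards the robot, and its red mark is on the post at -y. Next I measure the stand's yaw and centre.

```bash
python3 - <<'E'
from h import *
d=pickle.load(open("d0.pkl","rb"))
for n,box in(("scene",(195,170,295,260)),("side",(290,120,380,215))):
    c=d[n]; b=np.zeros((400,640),bool); b[box[1]:box[3],box[0]:box[2]]=1
    P,uv=cloud(c,b)
    T=P[(P[:,2]>.19)&(P[:,2]<.203)&(P[:,0]<.75)]
    print(n,"bar",len(T),cv2.minAreaRect((T[:,:2]*1000).astype(np.float32)),np.median(T[:,2]))
    T=P[(P[:,2]>.009)&(P[:,2]<.015)]
    print(n,"base",len(T),cv2.minAreaRect((T[:,:2]*1000).astype(np.float32)))
    T=P[(P[:,2]>.027)&(P[:,2]<.033)]
    print(n,"stage",len(T),cv2.minAreaRect((T[:,:2]*1000).astype(np.float32)))
for n in("scene","side"):
    c=d[n]
    P,uv=cloud(c,np.ones((400,640),bool))
    for nm,b in (("all z>.03 near loupe",(.42,.75,.0,.35)),):
        k=(P[:,0]>b[0])&(P[:,0]<b[1])&(P[:,1]>b[2])&(P[:,1]<b[3])&(P[:,2]>.043)&(P[:,2]<.09)
        L=P[k&(P[:,0]>.6)]
        print(n,L[:,:2].min(0),L[:,:2].max(0),np.median(L[:,2]),len(L))
# coarse listing of tall stuff in workspace (2cm grid, z>.1)
P,uv=cloud(d["side"],np.ones((400,640),bool))
k=(P[:,0]>.2)&(P[:,0]<.95)&(abs(P[:,1])<.6)&(P[:,2]>.06)&(P[:,2]<.4)
g={}
for p in P[k]: 
    q=(round(p[0]/.05)*5,round(p[1]/.05)*5); g[q]=max(g.get(q,0),p[2])
print({q:int(v*1000) for q,v in sorted(g.items())})
E
```

```text
scene bar 523 ((653.3873901367188, -165.25531005859375), (229.23236083984375, 32.82636260986328), 89.42378234863281) 0.19659011993234954
scene base 1477 ((654.1026000976562, -165.42864990234375), (240.59341430664062, 153.11367797851562), 88.28300476074219)
scene stage 395 ((661.5428466796875, -165.47816467285156), (93.67066955566406, 212.89024353027344), 5.678025722503662)
side bar 287 ((649.89990234375, -165.39132690429688), (233.1527099609375, 31.185848236083984), 88.30973815917969) 0.1963501557240308
side base 1004 ((671.91650390625, -305.2059631347656), (521.842529296875, 321.3782958984375), 73.33546447753906)
side stage 338 ((696.1307373046875, -328.10333251953125), (499.6678466796875, 262.6733703613281), 74.23088073730469)
scene [0.60144294 0.13929112] [0.66788593 0.20205253] 0.05532525651614295 287
side [0.60020803 0.13711996] [0.66281467 0.20363165] 0.05586148643437994 301
{(20, -60): 344, (20, -55): 388, (20, -50): 397, (20, 5): 399, (20, 10): 293, (25, -60): 343, (25, 5): 399, (25, 10): 297, (45, -45): 83, (45, -40): 83, (45, 20): 66, (50, -50): 83, (50, -45): 83, (50, -40)
[... 314 characters left out ...]
: 199, (65, -5): 199, (65, 20): 60, (65, 60): 99, (70, -60): 76, (70, 60): 110, (75, -60): 78, (75, 60): 109, (80, -45): 75, (80, -40): 77, (80, -35): 79, (80, -30): 78, (80, -25): 91, (80, -20): 126, (80, -15): 92, (85, -40): 119, (85, -35): 120, (85, -30): 119, (85, -25): 117, (85, -20): 127, (85, -15): 91, (85, 0): 61, (85, 20): 63, (85, 25): 64, (85, 30): 64, (85, 35): 63, (85, 40): 63, (90, -45): 90, (90, -40): 93, (90, -35): 93, (90, -30): 93, (90, -25): 92, (90, -20): 123, (90, -15): 92, (90, 0): 60, (90, 5): 61, (90, 20): 63, (90, 25): 64, (90, 30): 64, (90, 35): 63, (90, 40): 65, (95, -45): 89, (95, -40): 92, (95, -35): 92, (95, -30): 93, (95, -25): 91, (95, -20): 92, (95, -15): 90}
```

Emit:
{"api": "send_rows", "payload": {"series": [{"dp": [20,-14,0],"dr": [0,0,0],"claw": 1},{"dp": [40,-28,0],"dr": [0,0,0],"claw": 1},{"dp": [40,-28,0],"dr": [0,0,0],"claw": 1},{"dp": [40,-28,0],"dr": [0,0,0],"claw": 1},{"dp": [40,-28,0],"dr": [0,0,0],"claw": 1},{"dp": [40,-28,0],"dr": [0,0,0],"claw": 1},{"dp": [40,-28,0],"dr": [0,0,0],"claw": 1},{"dp": [40,-28,0],"dr": [0,0,0],"claw": 1}]}}

```text
t: 0.95
tcp_pos: [0.3921, -0.2279, 0.2375]
tool_rot: [[0.956, 0.295, -0.001], [0.295, -0.956, 0.003], [-0.001, -0.003, -1.0]]
wrist_force: [-0.1, -0.0, -0.1]
gripper_width: 0.0932
```

```bash
cat > plan.py <<'E'
import numpy as np,sys
from scipy.spatial.transform import Rotation as Ro
from rig import telemetry
def Rt(yaw,tilt=0):
    c,s=np.cos(yaw),np.sin(yaw)
    B=np.array([[c,s,0],[s,-c,0],[0,0,-1.]])
    return B@Ro.from_rotvec([0,-tilt,0]).as_matrix()  # tilt>0: fingers lean to +x tool
def plan(target,yaw,tilt=0,n=None,step=45,R=None):
    s=telemetry.observe(); p=np.array(s["tcp_pos"]); R0=np.array(s["tool_rot"])
    R1=Rt(np.radians(yaw),np.radians(tilt)) if R is None else R
    rv=Ro.from_matrix(R0.T@R1).as_rotvec(); d=np.array(target)-p
    need=max(np.linalg.norm(d)*1000/step,np.linalg.norm(rv)/.13); n=n or int(np.ceil(need))
    print("t",s["t"],"p",p.round(4),"F",np.round(s["wrist_force"],1),"w",round(s["gripper_width"],4),"need rows",round(need,2))
    for i in range(n):
        Ri=R0@Ro.from_rotvec(rv*i/n).as_matrix()
        print("dp",(Ri.T@d*1000/n).round(1).tolist(),"dr",(rv/n).round(4).tolist())
E
python3 -c "
from plan import *
plan([.45,-.155,.24],-1.5,35)"
```

```text
t 0.95 p [ 0.3921 -0.2279  0.2375] F [-0.1 -0.  -0.1] w 0.0932 need rows 5.3
dp [12.8, -8.8, -0.4] dr [0.0161, -0.1007, 0.0527]
dp [12.2, -9.4, -1.5] dr [0.0161, -0.1007, 0.0527]
dp [11.5, -10.1, -2.6] dr [0.0161, -0.1007, 0.0527]
dp [10.6, -10.7, -3.5] dr [0.0161, -0.1007, 0.0527]
dp [9.7, -11.3, -4.3] dr [0.0161, -0.1007, 0.0527]
dp [8.6, -11.9, -5.1] dr [0.0161, -0.1007, 0.0527]
```

Emit:
{"api": "send_rows", "payload": {"series": [{"dp": [13,-9,0],"dr": [0.016,-0.1,0.053],"claw": 1},{"dp": [12,-9.5,-1.5],"dr": [0.016,-0.1,0.053],"claw": 1},{"dp": [11.5,-10,-2.5],"dr": [0.016,-0.1,0.053],"claw": 1},{"dp": [10.5,-10.5,-3.5],"dr": [0.016,-0.1,0.053],"claw": 1},{"dp": [10,-11,-4.5],"dr": [0.016,-0.1,0.053],"claw": 1},{"dp": [8.5,-12,-5],"dr": [0.016,-0.1,0.053],"claw": 1},{"dp": [0,0,0],"dr": [0,0,0],"claw": 1},{"dp": [0,0,0],"dr": [0,0,0],"claw": 1}]}}

```text
t: 1.75
tcp_pos: [0.4547, -0.1453, 0.2376]
tool_rot: [[0.808, -0.03, -0.589], [-0.029, -1.0, 0.011], [-0.589, 0.008, -0.808]]
wrist_force: [0.5, 0.6, 1.4]
gripper_width: 0.093
```

```bash
cat > snap.py <<'E'
import sys,pickle,cv2,numpy as np
from rig import telemetry,camera
def snap(tag,names=("wrist",)):
    d={}
    for n in names:
        s=telemetry.observe(); d[n]=camera(n); d["s"]=s; cv2.imwrite(f"pics/{n}_{tag}.png",d[n]["frame"])
    pickle.dump(d,open(f"{tag}.pkl","wb")); print(s["t"],np.round(s["tcp_pos"],4),np.round(s["joint_velocities"],3)); return d
if __name__=="__main__": snap(sys.argv[1],sys.argv[2:] or ("wrist",))
E
python3 snap.py v1
```

```text
1.75 [ 0.4547 -0.1453  0.2376] [ 0.014  0.043 -0.005  0.008  0.003  0.008]
```

View pics/wrist_v1.png

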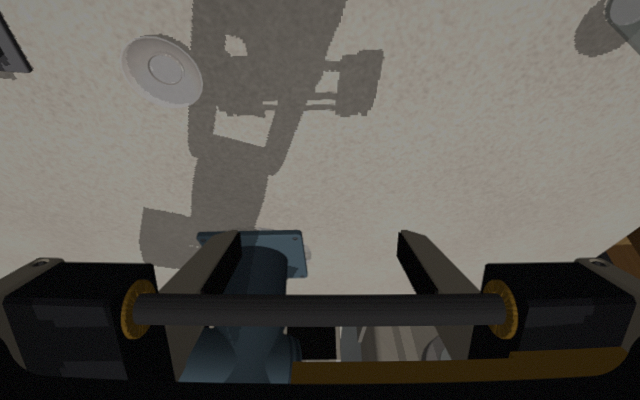

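The picture shows the tool leaning back towards the base, so I had the sign of the tilt wrong. I'll correct it.

```bash
sed -i 's/\[0,-tilt,0\]/[0,tilt,0]/' plan.py; python3 -c "
from plan import *
plan([.45,-.15,.24],-1.5,35)"
```

```text
t 1.8 p [ 0.4543 -0.1453  0.2375] F [-0.2  0.6 -0.1] w 0.0928 need rows 9.54
dp [-0.5, 0.5, 0.0] dr [0.0008, 0.124, -0.0004]
dp [-0.5, 0.5, -0.0] dr [0.0008, 0.124, -0.0004]
dp [-0.5, 0.5, -0.1] dr [0.0008, 0.124, -0.0004]
dp [-0.5, 0.5, -0.1] dr [0.0008, 0.124, -0.0004]
dp [-0.4, 0.5, -0.2] dr [0.0008, 0.124, -0.0004]
dp [-0.4, 0.5, -0.2] dr [0.0008, 0.124, -0.0004]
dp [-0.4, 0.5, -0.3] dr [0.0008, 0.124, -0.0004]
dp [-0.3, 0.5, -0.3] dr [0.0008, 0.124, -0.0004]
dp [-0.3, 0.5, -0.4] dr [0.0008, 0.124, -0.0004]
dp [-0.3, 0.5, -0.4] dr [0.0008, 0.124, -0.0004]
```

Emit:
{"api": "send_rows", "payload": {"series": [{"dp": [0,0,0],"dr": [0,0.13,0],"claw": 1},{"dp": [0,0,0],"dr": [0,0.13,0],"claw": 1},{"dp": [0,0,0],"dr": [0,0.13,0],"claw": 1},{"dp": [0,0,0],"dr": [0,0.13,0],"claw": 1},{"dp": [0,0,0],"dr": [0,0.13,0],"claw": 1},{"dp": [0,0,0],"dr": [0,0.13,0],"claw": 1},{"dp": [0,0,0],"dr": [0,0.13,0],"claw": 1},{"dp": [0,0,0],"dr": [0,0.13,0],"claw": 1}]}}

```text
t: 2.6
tcp_pos: [0.4511, -0.151, 0.2454]
tool_rot: [[0.891, -0.035, 0.452], [-0.017, -0.999, -0.044], [0.453, 0.031, -0.891]]
wrist_force: [0.2, -0.5, 0.4]
gripper_width: 0.0928
```

Emit:
{"api": "send_rows", "payload": {"series": [{"dp": [0,0,0],"dr": [0,0.12,0],"claw": 1},{"dp": [0,0,0],"dr": [0,0,0],"claw": 1},{"dp": [0,0,0],"dr": [0,0,0],"claw": 1}]}}

```text
t: 2.9
tcp_pos: [0.445, -0.1517, 0.2471]
tool_rot: [[0.826, -0.046, 0.562], [-0.014, -0.998, -0.061], [0.564, 0.042, -0.825]]
wrist_force: [0.1, -0.1, 0.6]
gripper_width: 0.0929
```

```bash
python3 snap.py v2
```

```text
2.9 [ 0.445  -0.1517  0.2471] [-0.033 -0.049  0.052  0.016 -0.006 -0.038]
```

View pics/wrist_v2.png

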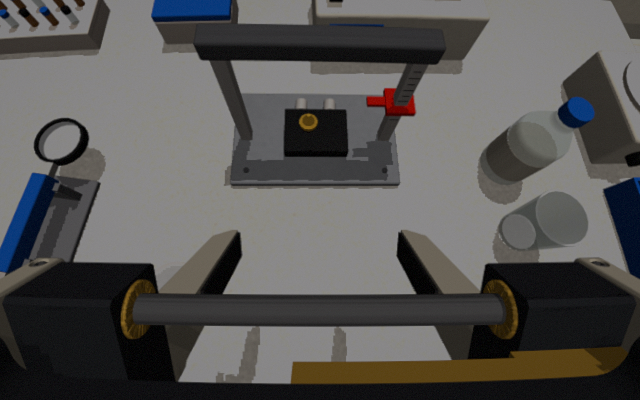

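The wrist view shows the stand from the front. The nozzle is at (308,122) on the black stage, the red tongue tip is at (368,101), and the loupe is at the left with its lens at (62,142).

```bash
python3 - <<'E'
from snap import snap
from h import *
d=snap("v3"); c=d["wrist"]; s=d["s"]
crop(c,280,85,440,165,5,"pics/c3.png")
h=cv2.cvtColor(c["frame"],cv2.COLOR_BGR2HSV)
b=np.zeros((400,640),bool); b[95:150,285:345]=1
P,uv=cloud(c,(cv2.inRange(h,(10,90,50),(34,255,255))>0)&b,s)
print("brass",len(P),uv.min(0),uv.max(0),uv.mean(0)); i=P[:,2].argsort()[-8:]; print(P[i].round(4).tolist(),uv[i].tolist())
print("centroid of z .035-.045",[P[(P[:,2]>a)&(P[:,2]<a+.006)].mean(0).round(4).tolist() for a in(.028,.034,.040,.046)])
b[:]=0;b[80:130,355:425]=1
P,uv=cloud(c,((cv2.inRange(h,(0,130,50),(8,255,255))>0)|(cv2.inRange(h,(172,130,50),(180,255,255))>0))&b,s)
print("red",len(P),P.min(0).round(4),P.max(0).round(4)); k=uv[:,0]<384
print("tongue",uv[k].min(0),uv[k].max(0)); 
for u in range(uv[:,0].min(),390,2):
    q=uv[:,0]==u; print(u,uv[q][:,1].tolist()[0],uv[q][:,1].tolist()[-1],P[q].mean(0).round(4), P[q][:,2].max().round(4),P[q][:,2].min().round(4))
E
```

```text
2.95 [ 0.4453 -0.1512  0.2469] [ 0.031  0.038 -0.035  0.001  0.008 -0.004]
brass 261 [299 113] [318 129] [308.60536398 121.06896552]
[[0.6598, -0.1577, 0.0509], [0.6597, -0.1564, 0.051], [0.6644, -0.1552, 0.051], [0.6611, -0.1578, 0.0512], [0.6624, -0.1564, 0.0517], [0.6622, -0.1537, 0.0521], [0.662, -0.1578, 0.0523], [0.6602, -0.1564, 0.0526]] [[310, 116], [309, 116], [308, 113], [310, 115], [309, 114], [307, 114], [310, 114], [309, 115]]
centroid of z .035-.045 [[0.6644, -0.1595, 0.0308], [0.6582, -0.1557, 0.0367], [0.6585, -0.1551, 0.0428], [0.6608, -0.1552, 0.0489]]
red 697 [ 0.6295 -0.2833  0.0096] [ 0.721  -0.2263  0.1149]
tongue [368  96] [383 105]
368 96 105 [ 0.6561 -0.2292  0.0898] 0.0997 0.0113
370 96 105 [ 0.6563 -0.2318  0.0895] 0.0991 0.0111
372 96 105 [ 0.6563 -0.2343  0.0895] 0.0995 0.0099
374 96 105 [ 0.6561 -0.2368  0.0898] 0.0995 0.0108
376 96 105 [ 0.6559 -0.2392  0.0901] 0.1006 0.0127
378 96 105 [ 0.6561 -0.2419  0.0896] 0.1003 0.0109
380 96 105 [ 0.6563 -0.2445  0.0894] 0.0997 0.0096
382 96 105 [ 0.656  -0.2469  0.0897] 0.0997 0.0108
384 96 105 [ 0.6499 -0.2467  0.0981] 0.0994 0.0944
386 88 109 [ 0.652  -0.2491  0.0992] 0.1016 0.0963
388 88 115 [ 0.6473 -0.2509  0.0998] 0.1012 0.0933
```

View pics/c3.png

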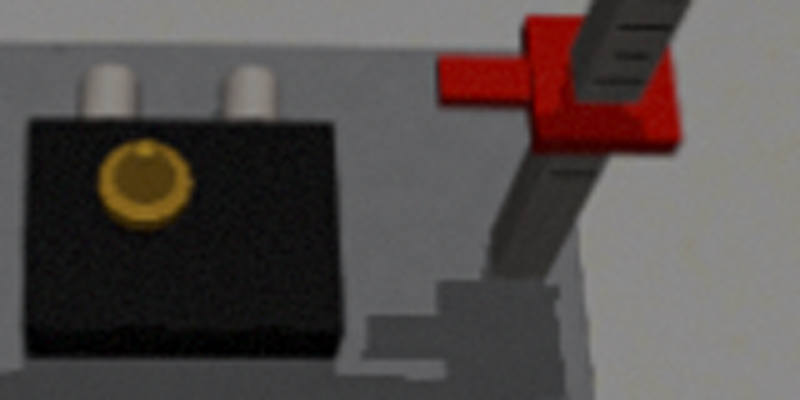

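```bash
python3 - <<'E'
from h import *
d=pickle.load(open("v3.pkl","rb")); d0=pickle.load(open("d0.pkl","rb")); c,s=d["wrist"],d["s"]
for row in range(95,107):
    b=np.zeros((400,640),bool); b[row,370:383]=1; P,_=cloud(c,b,s); print(row,np.median(P,0).round(4),P[:,2].std().round(4),c["frame"][row,376])
print("tip plane",plane(c,[[309,114.4]],.052,s))
for nm,z0,z1,y in(("stage",.027,.033,0),("bar",.19,.203,0)):
    P,uv=cloud(c,np.ones((400,640),bool),s)
    T=P[(P[:,2]>z0)&(P[:,2]<z1)&(P[:,0]>.6)&(P[:,0]<.71)&(P[:,1]>-.3)&(P[:,1]<-.03)]
    print(nm,np.median(T[:,2]),cv2.minAreaRect((T[:,:2]*1000).astype(np.float32)))
P,uv=cloud(c,np.ones((400,640),bool),s)
k=(P[:,2]>.0)&(abs(P[:,0]-.55)<.02)&(abs(P[:,1]+.15)<.05); print("bench z",np.median(P[k],0))
h=cv2.cvtColor(c["frame"],cv2.COLOR_BGR2HSV)
for nm in("scene","side"):
    c2=d0[nm]; h=cv2.cvtColor(c2["frame"],cv2.COLOR_BGR2HSV)
    m=(cv2.inRange(h,(0,130,50),(8,255,255))>0)|(cv2.inRange(h,(172,130,50),(180,255,255))>0)
    P,uv=cloud(c2,m); k=(abs(P[:,0]-.65)<.05)&(P[:,1]>-.246)&(P[:,1]<-.2)&(P[:,2]>.07)
    for u,p in zip(uv[k],P[k]): print(nm,u,p.round(4))
E
```

```text
95 [ 0.7222 -0.2636  0.0105] 0.0008 [ 88  88 108]
96 [ 0.7201 -0.263   0.0108] 0.0008 [ 51  51 127]
97 [ 0.6547 -0.2373  0.0985] 0.0005 [  5  15 140]
98 [ 0.6534 -0.2365  0.0983] 0.0008 [  5  13 142]
99 [ 0.6517 -0.2371  0.0988] 0.0005 [  0  12 141]
100 [ 0.6502 -0.2364  0.0987] 0.0006 [  4  12 142]
101 [ 0.6485 -0.2364  0.0991] 0.0006 [  5  11 140]
102 [ 0.6472 -0.2364  0.0991] 0.0006 [  0   6 140]
103 [ 0.6455 -0.236   0.0993] 0.0007 [  0   7 139]
104 [ 0.6447 -0.2362  0.0986] 0.0007 [  0   2 106]
105 [ 0.645  -0.2368  0.0961] 0.0005 [10 10 62]
106 [ 0.6445 -0.237   0.0945] 0.0005 [43 43 68]
tip plane [[ 0.66157488 -0.15640445  0.052     ]]
stage 0.02923551252219886 ((661.2119140625, -166.96124267578125), (214.64085388183594, 89.28888702392578), 88.37981414794922)
bar 0.1960378719936095 ((651.641357421875, -166.7080841064453), (228.7255401611328, 28.125873565673828), 88.15857696533203)
bench z [ 5.47973182e-01 -1.51543728e-01  3.36416163e-04]
scene [221 206] [ 0.6489 -0.2438  0.0998]
scene [222 206] [ 0.6478 -0.241   0.0993]
scene [223 206] [ 0.6467 -0.2383  0.0988]
scene [224 206]
[... 529 characters left out ...]
]
scene [224 208] [ 0.6561 -0.2319  0.0991]
scene [225 208] [ 0.6589 -0.2275  0.1019]
side [351 158] [ 0.653  -0.2448  0.101 ]
side [349 159] [ 0.6555 -0.2367  0.0993]
side [350 159] [ 0.6512 -0.2364  0.1005]
side [351 159] [ 0.6476 -0.2371  0.1011]
side [352 159] [ 0.6428 -0.2362  0.1027]
side [353 159] [ 0.6391 -0.2367  0.1035]
side [348 160] [ 0.6538 -0.2283  0.0987]
side [349 160] [ 0.6501 -0.229   0.0994]
side [350 160] [ 0.6474 -0.2311  0.0995]
side [352 160] [ 0.644  -0.2382  0.098 ]
side [353 160] [ 0.6442 -0.2446  0.0959]
side [348 161] [ 0.6535 -0.2281  0.0952]
side [349 161] [ 0.6482 -0.2265  0.0971]
side [350 161] [ 0.6425 -0.2242  0.0993]
side [351 161] [ 0.6421 -0.2295  0.0977]
```

The wrist, scene and side views agree: the tongue's top is about 99.5 mm up, so the mark's centre is about 97.3 mm. In the wrist camera's frame the nozzle tip is at (0.6616,-0.1564). Now I go above the loupe.

```bash
python3 -c "
from plan import *
plan([.524,.19,.20],-10,0,step=42)"
```

```text
t 3.0 p [ 0.4461 -0.1512  0.2471] F [ 0.2 -0.   0.4] w 0.0931 need rows 8.41
dp [3.8, -38.4, 7.0] dr [0.0001, -0.0667, 0.0156]
dp [3.6, -38.5, 6.7] dr [0.0001, -0.0667, 0.0156]
dp [3.5, -38.5, 6.5] dr [0.0001, -0.0667, 0.0156]
dp [3.3, -38.6, 6.3] dr [0.0001, -0.0667, 0.0156]
dp [3.1, -38.6, 6.1] dr [0.0001, -0.0667, 0.0156]
dp [2.9, -38.7, 5.9] dr [0.0001, -0.0667, 0.0156]
dp [2.7, -38.7, 5.7] dr [0.0001, -0.0667, 0.0156]
dp [2.4, -38.8, 5.5] dr [0.0001, -0.0667, 0.0156]
dp [2.2, -38.8, 5.4] dr [0.0001, -0.0667, 0.0156]
```

Emit:
{"api": "send_rows", "payload": {"series": [{"dp": [2,-20,0],"dr": [0,-0.067,0.016],"claw": 1},{"dp": [3.5,-38.5,3],"dr": [0,-0.067,0.016],"claw": 1},{"dp": [3.5,-38.5,5],"dr": [0,-0.067,0.016],"claw": 1},{"dp": [3.5,-38.5,6],"dr": [0,-0.067,0.016],"claw": 1},{"dp": [3,-38.5,6],"dr": [0,-0.067,0.016],"claw": 1},{"dp": [3,-38.5,6],"dr": [0,-0.067,0.016],"claw": 1},{"dp": [2.5,-38.5,6],"dr": [0,-0.067,0.016],"claw": 1},{"dp": [2.5,-38.5,6],"dr": [0,-0.067,0.016],"claw": 1}]}}

```text
t: 3.8
tcp_pos: [0.5195, 0.1265, 0.222]
tool_rot: [[0.983, -0.169, 0.077], [-0.167, -0.985, -0.035], [0.082, 0.021, -0.996]]
wrist_force: [0.4, -0.0, 0.5]
gripper_width: 0.0929
```

```bash
python3 -c "
from plan import *
plan([.524,.19,.20],-10,0,step=35)"
```

```text
t 3.8 p [0.5195 0.1265 0.222 ] F [ 0.4 -0.   0.5] w 0.0929 need rows 1.93
dp [-4.0, -31.9, 10.0] dr [0.0105, -0.0409, 0.0028]
dp [-3.6, -31.8, 10.5] dr [0.0105, -0.0409, 0.0028]
```

Emit:
{"api": "send_rows", "payload": {"series": [{"dp": [-4,-28,10],"dr": [0.01,-0.041,0.003],"claw": 1},{"dp": [-3,-15,5],"dr": [0.01,-0.03,0.003],"claw": 1},{"dp": [0,0,0],"dr": [0,0,0],"claw": 1},{"dp": [0,0,0],"dr": [0,0,0],"claw": 1}]}}

```text
t: 4.2
tcp_pos: [0.5278, 0.1799, 0.204]
tool_rot: [[0.986, -0.165, 0.01], [-0.165, -0.986, -0.011], [0.011, 0.009, -1.0]]
wrist_force: [0.1, -0.1, 0.4]
gripper_width: 0.0931
```

```bash
python3 snap.py v4;  python3 -c "
from plan import *
plan([.524,.19,.20],-10,0,step=35)"
```

```text
4.2 [0.5278 0.1799 0.204 ] [ 0.027  0.031 -0.03  -0.012  0.006  0.02 ]
t 4.25 p [0.5277 0.1796 0.2041] F [ 0.7  0.3 -0.5] w 0.093 need rows 0.34
dp [-5.4, -9.6, 3.9] dr [0.0081, -0.0115, 0.0082]
```

View pics/wrist_v4.png

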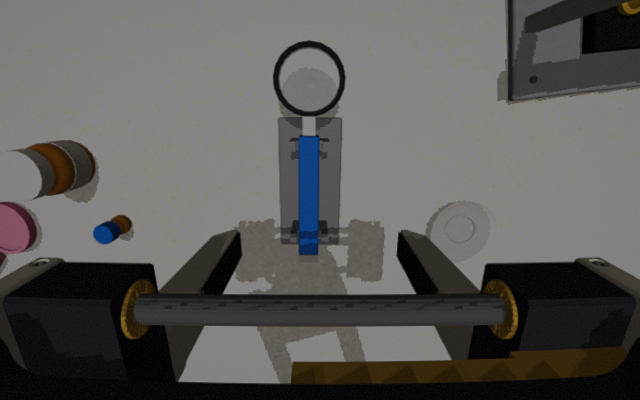

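The wrist view shows the handle at (308,190) and the lens ring at (309,77), nearly in line with the tool's x axis. Next I measure them.

```bash
cat > loupe.py <<'E'
from h import *
def measure(d,ztop=None,zlens=None,toolframe=False,box=(230,20,390,262)):
    c,s=d["wrist"],dict(d["s"])
    if toolframe: s={"tool_rot":np.eye(3),"tcp_pos":np.zeros(3)}
    h=cv2.cvtColor(c["frame"],cv2.COLOR_BGR2HSV); b=np.zeros((400,640),bool); b[box[1]:box[3],box[0]:box[2]]=1
    m=(cv2.inRange(h,(100,110,30),(130,255,255))>0)&b
    P,uv=cloud(c,m,s); print("blue cloud",len(P),P.min(0).round(4),P.max(0).round(4),"med",np.median(P,0).round(4), uv.min(0),uv.max(0))
    k=(h[...,2]<45)&b; k[int(uv[:,1].min())+0:]=0
    cn=max(cv2.findContours(k.astype(np.uint8),cv2.RETR_EXTERNAL,cv2.CHAIN_APPROX_NONE)[0],key=cv2.contourArea)
    el=cv2.fitEllipse(cn); print("ring",np.round(el[0],2),np.round(el[1],2))
    P2,_=cloud(c,k,s); print("ring cloud med",np.median(P2,0).round(4))
    return P,uv,el,P2
if __name__=="__main__":
    import sys
    d=pickle.load(open(sys.argv[1]+".pkl","rb")); c,s=d["wrist"],d["s"]
    P,uv,el,P2=measure(d)
    q=plane(c,uv,.064,s); T=P[:,2]>np.median(P[:,2])-.004
    r=cv2.minAreaRect((q[T][:,:2]*1000).astype(np.float32)); print("handle rect on .064",r)
    e=plane(c,[el[0]],.058,s)[0]; print("lens (top plane .058)",e.round(4)); 
    g=np.array(r[0])/1000; print("grip->lens",(e[:2]-g).round(4),np.hypot(*(e[:2]-g)),np.degrees(np.arctan2(*(e[:2]-g)[::-1])))
E
python3 loupe.py v4
```

```text
blue cloud 2398 [0.4525 0.1693 0.007 ] [0.5846 0.2082 0.0662] med [0.5295 0.1882 0.0637] [298 135] [319 254]
ring [308.73  78.4 ] [70.25 74.22]
ring cloud med [0.6361 0.1694 0.0574]
handle rect on .064 ((524.8038940429688, 188.92050170898438), (19.710439682006836, 118.95741271972656), 79.44818878173828)
lens (top plane .058) [0.6331 0.1694 0.058 ]
grip->lens [ 0.1083 -0.0195] 0.10999458790898936 -10.20735186449316
```

The numbers agree with the given sizes: grip to lens is 110.0 mm, and the handle measures 119 x 19.7 mm. The grip point is (0.5248, 0.1889, 0.052) with yaw -10.4°. I'll align and descend in stages.

```bash
python3 -c "
from plan import *
plan([.5248,.1889,.12],-10.4,0,n=4)"
```

```text
t 4.25 p [0.5277 0.1796 0.2041] F [ 0.7  0.3 -0.5] w 0.093 need rows 1.88
dp [-1.3, -2.3, 21.0] dr [0.002, -0.0029, 0.0038]
dp [-1.3, -2.3, 21.0] dr [0.002, -0.0029, 0.0038]
dp [-1.2, -2.2, 21.0] dr [0.002, -0.0029, 0.0038]
dp [-1.2, -2.2, 21.0] dr [0.002, -0.0029, 0.0038]
```

Emit:
{"api": "send_rows", "payload": {"series": [{"dp": [-1.3,-2.3,20],"dr": [0.002,-0.003,0.004],"claw": 1},{"dp": [-1.3,-2.3,20],"dr": [0.002,-0.003,0.004],"claw": 1},{"dp": [-1.2,-2.3,20],"dr": [0.002,-0.003,0.004],"claw": 1},{"dp": [-1.2,-2.3,18],"dr": [0.002,-0.003,0.004],"claw": 1},{"dp": [0,0,0],"dr": [0,0,0],"claw": 1}]}}

```text
t: 4.75
tcp_pos: [0.528, 0.1844, 0.1286]
tool_rot: [[0.982, -0.186, 0.011], [-0.186, -0.982, -0.005], [0.012, 0.003, -1.0]]
wrist_force: [0.2, 0.5, 0.0]
gripper_width: 0.0934
```

```bash
python3 -c "
from plan import *
plan([.5248,.1889,.057],-10.4,0,n=4)"
```

```text
t 4.75 p [0.528  0.1844 0.1286] F [0.2 0.5 0. ] w 0.0934 need rows 1.6
dp [-1.2, -1.0, 17.9] dr [0.0007, -0.003, -0.0015]
dp [-1.1, -1.0, 17.9] dr [0.0007, -0.003, -0.0015]
dp [-1.1, -1.0, 17.9] dr [0.0007, -0.003, -0.0015]
dp [-1.0, -1.0, 17.9] dr [0.0007, -0.003, -0.0015]
```

Emit:
{"api": "send_rows", "payload": {"series": [{"dp": [-4,-4.5,5],"dr": [0.003,-0.012,-0.005],"claw": 1},{"dp": [0,0,15],"dr": [0,0,0],"claw": 1},{"dp": [0,0,15],"dr": [0,0,0],"claw": 1},{"dp": [0,0,0],"dr": [0,0,0],"claw": 1}]}}

```text
t: 5.15
tcp_pos: [0.5276, 0.1883, 0.0976]
tool_rot: [[0.983, -0.183, 0.007], [-0.183, -0.983, 0.0], [0.007, -0.002, -1.0]]
wrist_force: [0.1, -0.1, -0.3]
gripper_width: 0.0931
```

```bash
python3 -c "
from plan import *
plan([.5248,.1889,.055],-10.4,0,n=1)
print(telemetry.observe()['tool_rot'])"
```

```text
t 5.15 p [0.5276 0.1883 0.0976] F [ 0.1 -0.1 -0.3] w 0.0931 need rows 0.95
dp [-3.2, 0.0, 42.6] dr [-0.0015, -0.0072, -0.0026]
[[ 9.83069918e-01 -1.83083468e-01  7.34706926e-03]
 [-1.83089619e-01 -9.83096213e-01  1.67849105e-04]
 [ 7.19214557e-03 -1.51017952e-03 -9.99972996e-01]]
```

Emit:
{"api": "send_rows", "payload": {"series": [{"dp": [-4,0,14],"dr": [-0.001,-0.009,-0.002],"claw": 1},{"dp": [-2,0,14],"dr": [0,-0.003,0],"claw": 1},{"dp": [-1,0,12],"dr": [0,-0.003,0],"claw": 1},{"dp": [0,0,0],"dr": [0,0,0],"claw": 1}]}}

```text
t: 5.55
tcp_pos: [0.522, 0.1897, 0.0575]
tool_rot: [[0.983, -0.181, -0.004], [-0.181, -0.983, 0.003], [-0.005, -0.002, -1.0]]
wrist_force: [-0.0, -0.1, -0.6]
gripper_width: 0.093
```

```bash
python3 -c "
from plan import *
plan([.5248,.1889,.055],-10.4,0,n=1)"
```

```text
t 5.55 p [0.522  0.1897 0.0575] F [-0.  -0.1 -0.6] w 0.093 need rows 0.09
dp [3.0, 0.3, 2.5] dr [-0.0017, 0.0047, -0.0006]
```

Emit:
{"api": "send_rows", "payload": {"series": [{"dp": [2.5,0.3,2.5],"dr": [-0.001,0.005,0],"claw": 1},{"dp": [0,0,0],"dr": [0,0,0],"claw": 1}]}}

```text
t: 5.75
tcp_pos: [0.5245, 0.189, 0.0544]
tool_rot: [[0.983, -0.181, 0.0], [-0.181, -0.983, 0.0], [0.0, -0.0, -1.0]]
wrist_force: [0.2, 0.4, -0.0]
gripper_width: 0.093
```

```bash
python3 -c "
from plan import *
plan([.5248,.1889,.055],-10.4,0,n=1)"
```

```text
t 5.75 p [0.5245 0.189  0.0544] F [ 0.2  0.4 -0. ] w 0.093 need rows 0.02
dp [0.3, -0.0, -0.6] dr [-0.0003, -0.0, -0.0005]
```

Emit:
{"api": "send_rows", "payload": {"series": [{"dp": [0,0,0],"dr": [0,0,0],"claw": 0.5},{"dp": [0,0,0],"dr": [0,0,0],"claw": 0.35},{"dp": [0,0,0],"dr": [0,0,0],"claw": 0.26},{"dp": [0,0,0],"dr": [0,0,0],"claw": 0.2},{"dp": [0,0,0],"dr": [0,0,0],"claw": 0.1},{"dp": [0,0,0],"dr": [0,0,0],"claw": 0},{"dp": [0,0,0],"dr": [0,0,0],"claw": 0},{"dp": [0,0,0],"dr": [0,0,0],"claw": 0}]}}

```text
t: 6.55
tcp_pos: [0.5258, 0.1892, 0.056]
tool_rot: [[0.983, -0.181, 0.003], [-0.181, -0.983, 0.001], [0.003, -0.001, -1.0]]
wrist_force: [0.5, 0.5, -0.9]
gripper_width: 0.0339
```

```bash
python3 snap.py v5;python3 -c "
from plan import *
plan([.5248,.1889,.055],-10.4,0,n=1)"
```

```text
6.55 [0.5258 0.1892 0.056 ] [ 0.001  0.     0.    -0.001  0.002  0.001]
t 6.6 p [0.5257 0.1892 0.056 ] F [-0.5  0.4  1.4] w 0.0294 need rows 0.03
dp [-0.8, 0.4, 1.0] dr [-0.0013, -0.003, -0.0004]
```

View pics/wrist_v5.png

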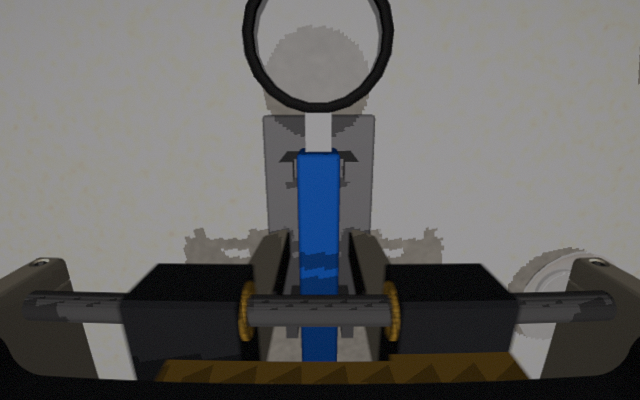

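The fingers are still closing on both sides of the handle, with the opening at 29 mm and the handle centred between them at column 318.

Emit:
{"api": "send_rows", "payload": {"series": [{"dp": [0,0,0],"dr": [0,0,0],"claw": 0},{"dp": [0,0,0],"dr": [0,0,0],"claw": 0},{"dp": [0,0,0],"dr": [0,0,0],"claw": 0},{"dp": [0,0,0],"dr": [0,0,0],"claw": 0},{"dp": [0,0,0],"dr": [0,0,0],"claw": 0}]}}

```text
t: 7.1
tcp_pos: [0.5257, 0.1892, 0.056]
tool_rot: [[0.983, -0.181, 0.003], [-0.181, -0.983, 0.001], [0.003, -0.001, -1.0]]
wrist_force: [0.6, 0.4, 0.3]
gripper_width: 0.0198
```

```bash
python3 -c "
from plan import *
s=telemetry.observe(); print({k:np.round(s[k],4).tolist() for k in ('tcp_pos','wrist_force','ft_torque','gripper_width','joint_velocities')})"
```

```text
{'tcp_pos': [0.5257, 0.1892, 0.056], 'wrist_force': [0.5912, 0.353, 0.2503], 'ft_torque': [0.041, -0.0197, -0.0055], 'gripper_width': 0.0198, 'joint_velocities': [-0.0008, -0.0003, 0.0003, -0.0005, 0.0004, -0.0012]}
```

The grip is firm: the opening is 19.8 mm on the 20 mm handle. I lift straight up gently.

Emit:
{"api": "send_rows", "payload": {"series": [{"dp": [0,0,-4],"dr": [0,0,0],"claw": 0},{"dp": [0,0,-6],"dr": [0,0,0],"claw": 0},{"dp": [0,0,-8],"dr": [0,0,0],"claw": 0},{"dp": [0,0,-8],"dr": [0,0,0],"claw": 0},{"dp": [0,0,-8],"dr": [0,0,0],"claw": 0},{"dp": [0,0,-8],"dr": [0,0,0],"claw": 0},{"dp": [0,0,-6],"dr": [0,0,0],"claw": 0},{"dp": [0,0,0],"dr": [0,0,0],"claw": 0}]}}

```text
t: 7.9
tcp_pos: [0.5253, 0.1891, 0.1085]
tool_rot: [[0.984, -0.181, 0.003], [-0.181, -0.984, 0.001], [0.003, -0.001, -1.0]]
wrist_force: [-0.2, 1.1, -1.7]
gripper_width: 0.0201
```

```bash
python3 snap.py v6 wrist side;python3 -c "
from plan import *
plan([.47,-.15,.125],-1.5,0,step=35)
s=telemetry.observe(); print(s['tool_rot'],s['ft_torque'])"
```

```text
7.95 [0.5251 0.1891 0.1081] [-0.001  0.012  0.013  0.002 -0.009 -0.001]
t 8.0 p [0.5247 0.189  0.1075] F [-0.7 -0.5 -2.1] w 0.0199 need rows 9.82
dp [0.8, 34.3, -1.8] dr [-0.0001, -0.0001, -0.0156]
dp [0.2, 34.3, -1.8] dr [-0.0001, -0.0001, -0.0156]
dp [-0.3, 34.3, -1.8] dr [-0.0001, -0.0001, -0.0156]
dp [-0.8, 34.3, -1.8] dr [-0.0001, -0.0001, -0.0156]
dp [-1.4, 34.3, -1.8] dr [-0.0001, -0.0001, -0.0156]
dp [-1.9, 34.3, -1.8] dr [-0.0001, -0.0001, -0.0156]
dp [-2.5, 34.3, -1.8] dr [-0.0001, -0.0001, -0.0156]
dp [-3.0, 34.2, -1.8] dr [-0.0001, -0.0001, -0.0156]
dp [-3.5, 34.2, -1.8] dr [-0.0001, -0.0001, -0.0156]
dp [-4.0, 34.1, -1.7] dr [-0.0001, -0.0001, -0.0156]
[[ 9.83494387e-01 -1.80933346e-01  1.38397544e-03]
 [-1.80934208e-01 -9.83495062e-01  5.24018133e-04]
 [ 1.26632066e-03 -7.65777393e-04 -9.99998905e-01]] [-0.00774684  0.04709418 -0.02611963]
```

View pics/wrist_v6.png

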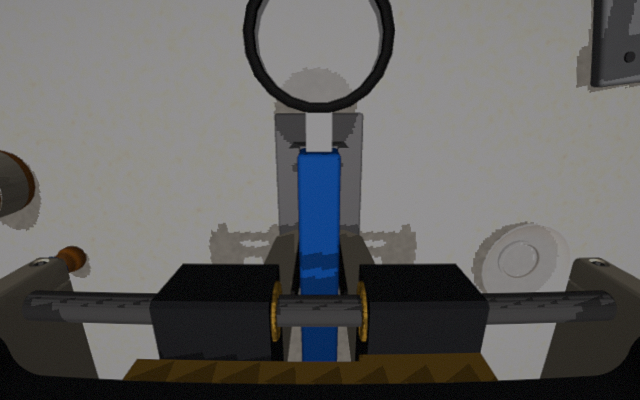

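View pics/side_v6.png

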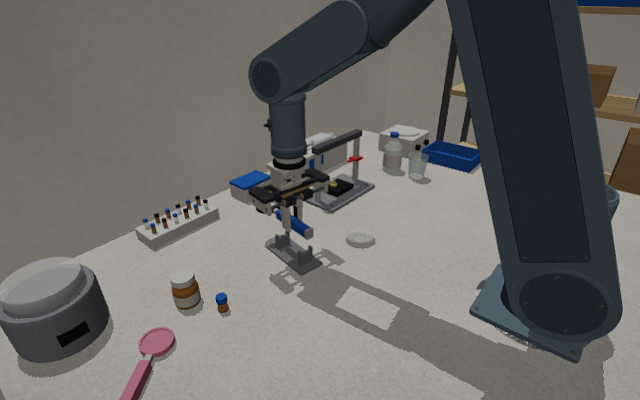

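The loupe is off the rest, and the ring sits in the same pixels as before the lift (centre column 319, lower edge about row 110), so it has not slipped. Next I measure the loupe in the tool frame.

```bash
cat > inhand.py <<'E'
from h import *
import sys
from scipy.optimize import least_squares
d=pickle.load(open(sys.argv[1]+".pkl","rb")); c=d["wrist"]; I={"tool_rot":np.eye(3),"tcp_pos":np.zeros(3)}
h=cv2.cvtColor(c["frame"],cv2.COLOR_BGR2HSV)
m=cv2.inRange(h,(100,110,30),(130,255,255))>0; b=np.zeros_like(m); b[158:245,302:336]=1; m&=b
P,uv=cloud(c,m,I); z0=np.median(P[:,2]); P=P[abs(P[:,2]-z0)<.004]
A=np.c_[P[:,:2],np.ones(len(P))]; co=np.linalg.lstsq(A,P[:,2],rcond=None)[0]
print("handle top tool z",z0.round(4),"slopes x,y",co[:2].round(4),"z at grip",co[2].round(4),"n",len(P))
# handle edges -> y centre, yaw
E=[]
for row in range(165,240,5):
    u=np.nonzero(m[row])[0]; q=plane(c,[[u.min()-.5,row],[u.max()+.5,row]],co[2],I); E.append([q[:,0].mean(),q[:,1].mean(),np.ptp(q[:,1])])
E=np.array(E); f=np.polyfit(E[:,0],E[:,1],1); print("handle mid y=%.4f at x=0, yaw %.2f deg, width %.4f"%(f[1],np.degrees(np.arctan(f[0])),E[:,2].mean()))
# ring outer edge: dark against bright, scan from outside
k=(h[...,2]<45)&(np.arange(400)[:,None]<115); k[:, :230]=0;k[:,410:]=0
P2,_=cloud(c,k,I); zr=np.median(P2[:,2]); print("ring top tool z",zr.round(4), "n",len(P2))
cs=max(cv2.findContours(k.astype(np.uint8),cv2.RETR_EXTERNAL,cv2.CHAIN_APPROX_NONE)[0],key=len).reshape(-1,2)
# outer: keep the outermost points (left,right,bottom) away from image top & the neck
cen=np.array([319,32]); ang=np.degrees(np.arctan2(cs[:,1]-cen[1],cs[:,0]-cen[0])); rad=np.hypot(*(cs-cen).T)
bins=np.round(ang/3); keep=[i for bb in np.unique(bins) for i in [np.where(bins==bb)[0][rad[bins==bb].argmax()]] if cs[i,1]>1 and abs(ang[i]-90)>14]
q=plane(c,cs[keep],zr,I)[:,:2]
r=least_squares(lambda p:np.hypot(q[:,0]-p[0],q[:,1]-p[1])-p[2],[.11,0,.033],loss="soft_l1",f_scale=.001)
print("ring fit centre",r.x.round(4),"rms",np.sqrt(np.mean(r.fun**2)).round(5),len(keep))
E
python3 inhand.py v6; python3 inhand.py v5
```

```text
handle top tool z -0.0076 slopes x,y [0.0049 0.0028] z at grip -0.0078 n 2947
handle mid y=0.0005 at x=0, yaw 0.04 deg, width 0.0158
ring top tool z -0.0011 n 3139
ring fit centre [0.1085 0.0005 0.032 ] rms 0.00014 67
handle top tool z -0.0076 slopes x,y [ 0.0037 -0.004 ] z at grip -0.0077 n 2950
handle mid y=0.0005 at x=0, yaw 0.04 deg, width 0.0158
ring top tool z -0.0011 n 3141
ring fit centre [1.084e-01 1.000e-04 3.210e-02] rms 0.00014 68
```

In hand, the lens centre lies at tool x 108.5, y 0.3, z about 4 mm, and it is level within noise. I now carry it round to the front of the stand, pulling back first so the lens stays clear of the near post.

Emit:
{"api": "send_rows", "payload": {"series": [{"dp": [-14,8,-4],"dr": [0,0,-0.016],"claw": 0},{"dp": [-18,24,-4],"dr": [0,0,-0.016],"claw": 0},{"dp": [-14,32,-3],"dr": [0,0,-0.016],"claw": 0},{"dp": [-8,34,-3],"dr": [0,0,-0.016],"claw": 0},{"dp": [-4,34,-2],"dr": [0,0,-0.016],"claw": 0},{"dp": [-3,34,-1],"dr": [0,0,-0.016],"claw": 0},{"dp": [-3,34,0],"dr": [0,0,-0.016],"claw": 0},{"dp": [-3,34,0],"dr": [0,0,-0.016],"claw": 0}]}}

```text
t: 8.8
tcp_pos: [0.4263, -0.0364, 0.1215]
tool_rot: [[0.999, -0.041, -0.003], [-0.041, -0.999, 0.002], [-0.003, -0.002, -1.0]]
wrist_force: [0.1, 0.4, -1.3]
gripper_width: 0.0198
```

```bash
python3 -c "
from plan import *
plan([.46,-.155,.115],-1.5,0,step=30)"
```

```text
t 8.8 p [ 0.4263 -0.0364  0.1215] F [ 0.1  0.4 -1.3] w 0.0198 need rows 4.12
dp [7.7, 23.4, 1.2] dr [-0.0003, 0.0006, -0.0029]
dp [7.6, 23.4, 1.2] dr [-0.0003, 0.0006, -0.0029]
dp [7.6, 23.5, 1.3] dr [-0.0003, 0.0006, -0.0029]
dp [7.5, 23.5, 1.3] dr [-0.0003, 0.0006, -0.0029]
dp [7.4, 23.5, 1.3] dr [-0.0003, 0.0006, -0.0029]
```

Emit:
{"api": "send_rows", "payload": {"series": [{"dp": [4,26,1],"dr": [0,0,-0.004],"claw": 0},{"dp": [5,25,1],"dr": [0,0.001,-0.004],"claw": 0},{"dp": [7,24,1],"dr": [0,0.001,-0.004],"claw": 0},{"dp": [8,18,1],"dr": [0,0.001,-0.003],"claw": 0},{"dp": [8,8,1],"dr": [0,0,0],"claw": 0},{"dp": [0,0,0],"dr": [0,0,0],"claw": 0},{"dp": [0,0,0],"dr": [0,0,0],"claw": 0}]}}

```text
t: 9.5
tcp_pos: [0.4524, -0.1455, 0.1138]
tool_rot: [[0.999, -0.031, -0.004], [-0.031, -0.999, 0.003], [-0.004, -0.003, -1.0]]
wrist_force: [0.9, 0.5, -1.5]
gripper_width: 0.0196
```

```bash
python3 -c "
from plan import *
plan([.5281,-.1533,.1013],-1.5,0,step=12)
s=telemetry.observe(); print(np.round(s['tool_rot'],4))"
```

```text
t 9.5 p [ 0.4524 -0.1455  0.1138] F [ 0.9  0.5 -1.5] w 0.0196 need rows 6.43
dp [10.9, 0.8, 1.7] dr [-0.0005, 0.0006, -0.0008]
dp [10.9, 0.8, 1.7] dr [-0.0005, 0.0006, -0.0008]
dp [10.9, 0.8, 1.8] dr [-0.0005, 0.0006, -0.0008]
dp [10.9, 0.8, 1.8] dr [-0.0005, 0.0006, -0.0008]
dp [10.9, 0.8, 1.8] dr [-0.0005, 0.0006, -0.0008]
dp [10.8, 0.8, 1.8] dr [-0.0005, 0.0006, -0.0008]
dp [10.8, 0.8, 1.8] dr [-0.0005, 0.0006, -0.0008]
[[ 0.9995 -0.0315 -0.0043]
 [-0.0315 -0.9995  0.0034]
 [-0.0044 -0.0033 -1.    ]]
```

Emit:
{"api": "send_rows", "payload": {"series": [{"dp": [6,6,3],"dr": [-0.003,0.004,-0.005],"claw": 0},{"dp": [11,1,2],"dr": [0,0,0],"claw": 0},{"dp": [11,1,2],"dr": [0,0,0],"claw": 0},{"dp": [11,0.5,2],"dr": [0,0,0],"claw": 0},{"dp": [11,0.5,2],"dr": [0,0,0],"claw": 0},{"dp": [11,0,1],"dr": [0,0,0],"claw": 0},{"dp": [0,0,0],"dr": [0,0,0],"claw": 0},{"dp": [0,0,0],"dr": [0,0,0],"claw": 0}]}}

```text
t: 10.3
tcp_pos: [0.5189, -0.153, 0.0999]
tool_rot: [[1.0, -0.021, -0.001], [-0.021, -1.0, 0.001], [-0.001, -0.001, -1.0]]
wrist_force: [-0.5, 0.3, -1.4]
gripper_width: 0.0202
```

```bash
python3 snap.py v7 wrist side; python3 -c "
from plan import *
plan([.5281,-.1533,.1013],-1.5,0,step=12)
s=telemetry.observe(); print(np.round(s['tool_rot'],4))"
```

```text
10.35 [ 0.5189 -0.153   0.1   ] [-0.004 -0.013  0.014 -0.002 -0.     0.001]
t 10.4 p [ 0.5186 -0.153   0.1001] F [-0.   0.9 -1. ] w 0.02 need rows 0.8
dp [9.5, 0.1, -1.2] dr [-0.0012, 0.0006, 0.0044]
[[ 9.998e-01 -2.180e-02 -6.000e-04]
 [-2.180e-02 -9.998e-01  1.200e-03]
 [-6.000e-04 -1.200e-03 -1.000e+00]]
```

View pics/wrist_v7.png

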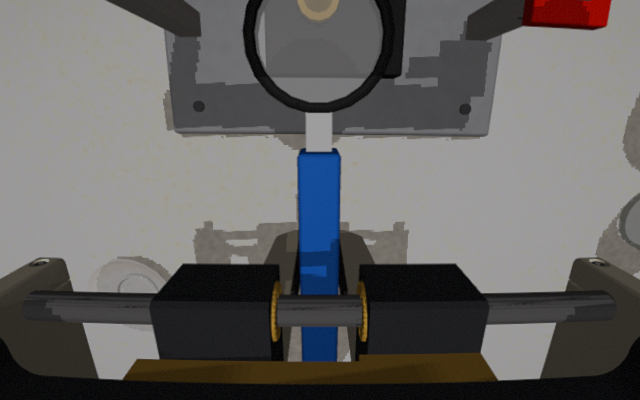

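View pics/side_v7.png

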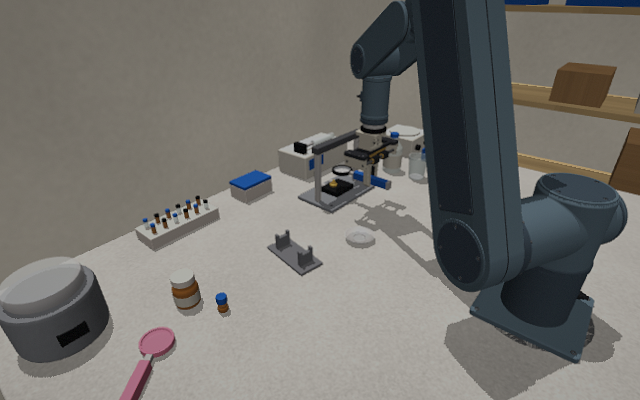

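The view shows the nozzle through the lens at about (318,5), close to the ring's column 319. The lens is still short of it in x. I move 10 mm further and measure.

Emit:
{"api": "send_rows", "payload": {"series": [{"dp": [5,0,-0.5],"dr": [-0.001,0,0.003],"claw": 0},{"dp": [6,0,-0.5],"dr": [0,0,0],"claw": 0},{"dp": [0,0,0],"dr": [0,0,0],"claw": 0},{"dp": [0,0,0],"dr": [0,0,0],"claw": 0}]}}

```text
t: 10.8
tcp_pos: [0.5298, -0.1535, 0.1017]
tool_rot: [[1.0, -0.026, -0.001], [-0.026, -1.0, 0.0], [-0.001, 0.0, -1.0]]
wrist_force: [-0.8, -0.1, -2.2]
gripper_width: 0.0195
```

```bash
python3 snap.py v8 wrist; python3 inhand.py v8; python3 -c "
from h import *
d=pickle.load(open('v8.pkl','rb')); crop(d['wrist'],240,0,400,110,5,'pics/c8.png')
from plan import *
plan([.5531,-.1533,.1013],-1.5,0,step=12)
s=telemetry.observe(); print(np.round(s['tool_rot'],4))"
```

```text
10.8 [ 0.5298 -0.1535  0.1017] [ 0.001  0.002 -0.01   0.002 -0.002  0.001]
handle top tool z -0.0076 slopes x,y [0.0043 0.0023] z at grip -0.0077 n 2948
handle mid y=0.0006 at x=0, yaw 0.04 deg, width 0.0158
ring top tool z -0.0007 n 4380
ring fit centre [0.1095 0.0027 0.0343] rms 0.00176 66
t 10.85 p [ 0.5298 -0.1535  0.1017] F [ 0.7  0.1 -2.1] w 0.0195 need rows 1.94
dp [11.6, -0.4, 0.2] dr [0.0, 0.0002, 0.0001]
dp [11.6, -0.4, 0.2] dr [0.0, 0.0002, 0.0001]
[[ 9.997e-01 -2.600e-02 -4.000e-04]
 [-2.600e-02 -9.997e-01 -1.000e-04]
 [-3.000e-04  1.000e-04 -1.000e+00]]
```

View pics/c8.png

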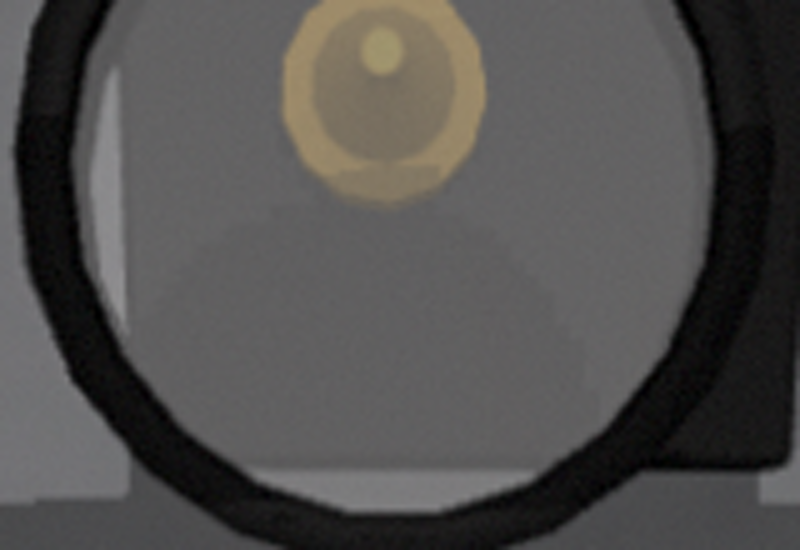

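```bash
python3 - <<'E'
from h import *
d=pickle.load(open("v8.pkl","rb")); c,s=d["wrist"],d["s"]
c0=c["frame"][0:22,305:330].astype(float).sum(2); m=np.zeros((22,25)); m=(c0>c0.max()*.88); v,u=np.nonzero(m); print("bright",u.mean()+305,v.mean(),m.sum())
R=np.array(s["tool_rot"]);p=np.array(s["tcp_pos"])
for uv in([316.4,10.0],[u.mean()+305,v.mean()]):
    t=plane(c,[uv],.052,s)[0]; print("tip world",t.round(4),"tool",(R.T@(t-p)).round(4))
L=p+R@np.array([.1085,.0004,.004]); print("lens now",L.round(4),"need tool", (R.T@(t-L)*1000).round(1))
t2=plane(c,[[316.4,10.]],.051,s)[0];print("sens per mm z",(t2-t).round(5))
E
```

```text
bright 317.08522727272725 5.107954545454546 176
tip world [ 0.662  -0.1563  0.052 ] tool [ 0.1323 -0.0006  0.0496]
tip world [ 0.6646 -0.1568  0.052 ] tool [ 0.1348 -0.0002  0.0496]
lens now [ 0.6383 -0.1567  0.0976] need tool [26.3 -0.6 45.6]
sens per mm z [-0.00225  0.00046 -0.001  ]
```

Read by eye, the tip is at (316.4, 10.0), which gives (0.6620,-0.1563). That agrees with the earlier tilted view (0.6616,-0.1564). The bright-pixel mask caught the rim as well, so I discard it. Now the last 24 mm in.

Emit:
{"api": "send_rows", "payload": {"series": [{"dp": [5,0,0],"dr": [0,0,0],"claw": 0},{"dp": [6,-0.5,0.2],"dr": [0,0,0],"claw": 0},{"dp": [6,-0.5,0.2],"dr": [0,0,0],"claw": 0},{"dp": [6,0,0],"dr": [0,0,0],"claw": 0},{"dp": [0,0,0],"dr": [0,0,0],"claw": 0},{"dp": [0,0,0],"dr": [0,0,0],"claw": 0}]}}

```text
t: 11.45
tcp_pos: [0.5551, -0.1531, 0.1012]
tool_rot: [[1.0, -0.026, -0.0], [-0.026, -1.0, -0.0], [-0.0, 0.0, -1.0]]
wrist_force: [-0.8, 0.1, -2.2]
gripper_width: 0.0199
```

```bash
python3 -c "
from plan import *
plan([.5535,-.1535,.1013],-1.5,0,n=1)
s=telemetry.observe(); print(np.round(s['tool_rot'],4))"; python3 snap.py v9 wrist side scene
```

```text
t 11.45 p [ 0.5551 -0.1531  0.1012] F [-0.8  0.1 -2.2] w 0.0199 need rows 0.04
dp [-1.6, 0.5, -0.1] dr [0.0001, 0.0003, 0.0002]
[[ 9.997e-01 -2.600e-02 -3.000e-04]
 [-2.600e-02 -9.997e-01 -1.000e-04]
 [-3.000e-04  1.000e-04 -1.000e+00]]
11.55 [ 0.555  -0.1531  0.1013] [-0.002 -0.003  0.004 -0.002 -0.001 -0.002]
```

View pics/wrist_v9.png

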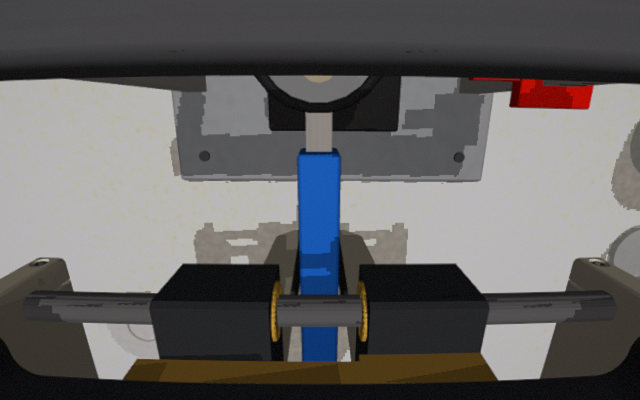

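```bash
python3 -c "
from h import *
d=pickle.load(open('v9.pkl','rb')); a=d['scene']['frame'][165:265,190:310]; b=d['side']['frame'][120:220,290:410]
cv2.imwrite('pics/c9.png',np.hstack([cv2.resize(x,(396,330),interpolation=cv2.INTER_CUBIC) for x in(a,b)]))"
```

```text
(no output)
```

View pics/c9.png

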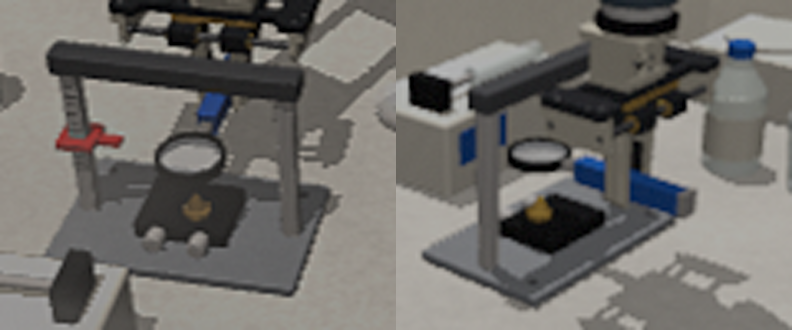

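The lens now stands under the bar. I make the small x correction, then check lens against nozzle in the two fixed cameras.

Emit:
{"api": "send_rows", "payload": {"series": [{"dp": [-1.7,0.4,0],"dr": [0,0,0],"claw": 0},{"dp": [0,0,0],"dr": [0,0,0],"claw": 0},{"dp": [0,0,0],"dr": [0,0,0],"claw": 0}]}}

```text
t: 11.9
tcp_pos: [0.5524, -0.1535, 0.1013]
tool_rot: [[1.0, -0.026, -0.001], [-0.026, -1.0, 0.0], [-0.001, -0.0, -1.0]]
wrist_force: [-0.3, -0.0, -2.1]
gripper_width: 0.0199
```

```bash
python3 snap.py v10 wrist side scene; python3 - <<'E'
from h import *
d=pickle.load(open("v10.pkl","rb")); d0=pickle.load(open("d0.pkl","rb")); s=d["s"]
R=np.array(s["tool_rot"]);p=np.array(s["tcp_pos"]); L=p+R@np.array([.1085,.0004,.004]); print("lens kin",L.round(4), s["wrist_force"],s["ft_torque"],s["gripper_width"]); print(R.round(4))
N=np.array([.6618,-.1564,.052])
for n in("scene","side"):
    c=d[n]; pl=proj(c,L)[0]; pn=proj(c,N)[0]; print(n,"proj lens",pl.round(1),"tip",pn.round(1))
    # points cloud around lens: dark ring
    V=c["frame"].max(2); w=18
    x,y=pl.round().astype(int); k=np.zeros((400,640),bool); k[y-10:y+11,x-w:x+w+1]=1
    P,uv=cloud(c,k); q=(abs(P[:,2]-.099)<.012)&(np.hypot(*(P[:,:2]-L[:2]).T)<.042)&(V[uv[:,1],uv[:,0]]<60)
    print(" ring px",q.sum(),"bbox",uv[q].min(0),uv[q].max(0),"mid",(uv[q].min(0)+uv[q].max(0))/2,"cloud mid",((P[q].min(0)+P[q].max(0))/2).round(4),"z med",np.median(P[q][:,2]).round(4))
    el=cv2.fitEllipse(uv[q].astype(np.float32).reshape(-1,1,2)); print(" ellipse",np.round(el[0],2), "on z=.0973:",plane(c,[el[0]],.0973)[0].round(4))
    h=cv2.cvtColor(c["frame"],cv2.COLOR_BGR2HSV); x,y=pn.round().astype(int)
    k=np.zeros((400,640),bool); k[y-5:y+9,x-7:x+8]=1
    for cc,nm in((c,"now"),(d0[n],"before")):
        h=cv2.cvtColor(cc["frame"],cv2.COLOR_BGR2HSV)
        v,u=np.nonzero((cv2.inRange(h,(12,80,50),(34,255,255))>0)&k); 
        print(" brass",nm,len(u),"c",u.mean().round(2),v.mean().round(2),"top",v.min(),u[v==v.min()].mean(),"tip on .052",plane(cc,[[u.mean(),v.min()+0.]],.052)[0].round(4),"cent on .038",plane(cc,[[u.mean(),v.mean()]],.038)[0].round(4))
E
```

```text
12.0 [ 0.5525 -0.1535  0.1013] [-0.     0.    -0.003  0.     0.001  0.002]
lens kin [ 0.6609 -0.1567  0.0973] [-0.32877694  0.08111927 -1.72522257] [0.07053731 0.01384169 0.00826508] 0.019928217510753393
[[ 9.997e-01 -2.640e-02 -6.000e-04]
 [-2.640e-02 -9.997e-01  0.000e+00]
 [-6.000e-04 -0.000e+00 -1.000e+00]]
scene proj lens [247.5 211.9] tip [248.8 223.5]
 ring px 106 bbox [237 204] [258 220] mid [247.5 212. ] cloud mid [ 0.6623 -0.1554  0.0984] z med 0.1004
 ellipse [247.45 211.82] on z=.0973: [ 0.6605 -0.1572  0.0973]
 brass now 42 c 249.5 227.86 top 224 249.0 tip on .052 [ 0.6637 -0.1536  0.052 ] cent on .038 [ 0.6659 -0.1542  0.038 ]
 brass before 47 c 249.0 227.81 top 224 248.5 tip on .052 [ 0.664  -0.1552  0.052 ] cent on .038 [ 0.6659 -0.1558  0.038 ]
side proj lens [333.6 166.4] tip [333.1 178.8]
 ring px 58 bbox [325 162] [342 171] mid [333.5 166.5] cloud mid [ 0.6582 -0.1536  0.098 ] z med 0.0988
 ellipse [333.41 166.37] on z=.0973: [ 0.6616 -0.1568  0.0973]
 brass now 40 c 332.95 183.52 top 180 333.5 tip on .052 [ 0.6567 -0.1488  0.052 ] cent on .038 [ 0.6577 -0.1503  0.038 ]
 brass before 42 c 332.9 183.31 top 179 333.0 tip on .052 [ 0.6616 -0.1548  0.052 ] cent on .038 [ 0.6588 -0.1516  0.038 ]
```

Both fixed cameras put the lens within 1 mm of the kinematic value, and the nozzle has not moved. I make one small trim of about +1 mm in x and +0.6 mm in y.

Emit:
{"api": "send_rows", "payload": {"series": [{"dp": [0.9,-0.5,0],"dr": [0,0,0],"claw": 0},{"dp": [0,0,0],"dr": [0,0,0],"claw": 0},{"dp": [0,0,0],"dr": [0,0,0],"claw": 0},{"dp": [0,0,0],"dr": [0,0,0],"claw": 0}]}}

```text
t: 12.45
tcp_pos: [0.5536, -0.153, 0.1014]
tool_rot: [[1.0, -0.026, -0.0], [-0.026, -1.0, -0.0], [-0.0, 0.0, -1.0]]
wrist_force: [0.5, 0.5, -1.9]
gripper_width: 0.0196
```

```bash
python3 snap.py v11 wrist side scene; python3 inhand.py v11 | head -2; python3 - <<'E'
from h import *
d=pickle.load(open("v11.pkl","rb")); d0=pickle.load(open("d0.pkl","rb")); v6=pickle.load(open("v6.pkl","rb"));s=d["s"]
R=np.array(s["tool_rot"]);p=np.array(s["tcp_pos"]); L=p+R@np.array([.1085,.0004,.004]); print("lens kin",L.round(4), s["wrist_force"],s["gripper_width"]); print(R.round(4))
for n in("scene","side"):
    g=cv2.absdiff(d[n]["frame"],d0[n]["frame"]).max(2); cv2.imwrite(f"pics/diff_{n}.png",g)
a=[cv2.resize(d[n]["frame"],(400,250)) for n in("scene","side")]; b=[cv2.cvtColor(cv2.resize(cv2.absdiff(d[n]["frame"],d0[n]["frame"]).max(2),(400,250))*2,cv2.COLOR_GRAY2BGR) for n in("scene","side")]
cv2.imwrite("pics/final.png",np.vstack([np.hstack(a),np.hstack(b)]))
E
```

```text
12.55 [ 0.5536 -0.153   0.1014] [ 0.002  0.    -0.     0.001  0.001  0.001]
handle top tool z -0.0076 slopes x,y [ 0.0049 -0.002 ] z at grip -0.0078 n 2949
handle mid y=0.0006 at x=0, yaw 0.04 deg, width 0.0158
lens kin [ 0.662  -0.1562  0.0973] [-0.13629782 -0.25112419 -2.19027191] 0.019632607826744097
[[ 9.997e-01 -2.640e-02 -4.000e-04]
 [-2.640e-02 -9.997e-01 -1.000e-04]
 [-4.000e-04  1.000e-04 -1.000e+00]]
```

View pics/final.png

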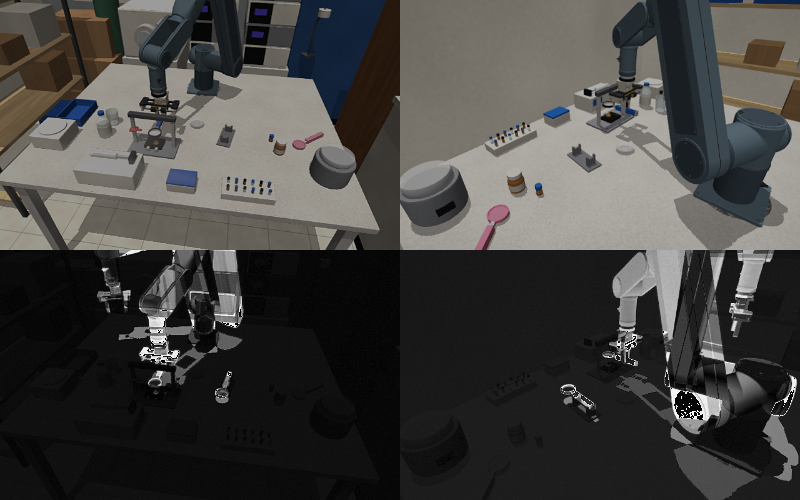

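The difference images show changes only at the arm, its shadow and the loupe's old place. The other objects and the stand have not moved. The lens is at (0.6620,-0.1562,0.0973), level and still, so I hand in.

```bash
python3 -c "
from rig import r
print(r.sign_off())"
```

```text
the job is handed in; nothing more can be done
None
```

I gripped the loupe by its blue handle, lifted it straight off the rest and carried it in from the front under the lamp bar. I handed the job in at about 12.6 s, with the gripper still holding it there.

**Last checks**
- **Centring:** the lens centre is at (0.6620, -0.1562, 0.0973) m, and the nozzle tip is at (0.6620, -0.1563) m from the close wrist view. Before the final 1 mm trim, the scene and side views placed the lens within 1 mm of its calculated position.
- **Height:** the focus mark's mid-height is about 97.3 mm, worked out from the height of its tongue's top in the three views, good to about 1 mm.
- **Level and still:** the tool's tilt is under 0.001 rad, the handle sits level in the grip within measurement noise (about 0.3°), and the joints are at rest. The opening is 19.6 mm on the 20 mm handle, and the wrist force is about 2.2 N, which is the loupe's weight.
- **Surroundings:** comparing pictures from the start and the end shows changes only at the arm, its shadow and the loupe's old place.

**What disagreed or failed**
- **Nozzle in the fixed cameras:** the tip reads 2 to 7 mm off there, where one pixel covers 2 to 4 mm. I trusted the two wrist views, which agreed within 0.5 mm.
- **Rejected automatic readings:** one ring fit was thrown off by the dark stage, and one bright-spot reading of the tip was thrown off by the nozzle's rim. I used neither.
- **Wrong first tilt:** I leaned the wrist the wrong way for the first close look at the stand and corrected it with nothing touched.

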